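Lock the tin in, unlatch the press arm and hold it up

ROBOT

A 7-joint arm with a two-finger parallel gripper is mounted at the origin on a cart in front of the work surface, level with it; the furniture and walls round the work are solid. World frame = base frame: x ahead of the robot, y to its left, z up, the work surface at z = 0. Lengths are in m, angles in rad, forces in N, time in s.
With the tool pointing down it reaches from about 0.425 to 0.875 m from the base axis. Payload 8.4 kg.
Tool frame: the origin (TCP) lies midway between the tips of the shut fingers; the grasp point (between the pads) lies 19 mm behind it; z points along the fingers, y is the line along which they close (so a half turn about z gives the same grasp; the last joint's range is limited). The gripper opens to 87 mm and grips with 3 to 60 N. Pads are 19 mm wide; open, the fingers measure 117 mm over their backs; the gripper's body (75 mm by 190 mm) begins 51 mm behind the grasp point.
Start: joints at [-1.254, 0.333, 0.04, 1.465, -0.013, 1.343, -0.059], TCP at [0.263, 0.595, 0.223] pointing down, gripper open.
Joint ranges: [-2.58, 2.58], [-0.38, 2.09], [-1.3, 1.39], [0.25, 2.4], [-1.5, 4.64], [0.08, 2.09], [-2.65, 2.65]. Speed limits (rad/s): [2.22, 2.22, 2.79, 2.79, 3.14, 3.14, 3.14].

INTERFACE

Orientations are given as a 3x3 rotation matrix whose columns are the frame's x, y, z axes.
In Python, from plant import arm gives the robot as it stands.
- The arm moves only by the tool carry_out, never from a script. Its argument "rows" is a list of rows, each an object with "fingers": the finger opening in m, from 0 to 0.087; "delta_pos": the shift along the world's x, y, z in m, a list of three; "spin": the turn about the world's z in degrees. In form: [{"fingers": fingers, "delta_pos": [dx, dy, dz], "spin": spin}, ...]. A call has 1 to 20 rows; each row shifts and turns the commanded pose from where the row before left it; what a row does not reach is not made up. A row lasts 1/10 s, in which the tool goes at most 50 mm and 8.59 degrees, less where a joint would pass 70% of its speed; a pose out of reach is approached as far as the arm can. A call with a gripper value outside its range is refused whole. The fingers move at their own pace and stop on an object; the grip force is fixed at half the most. Time passes only in rows, so rows that do not move let the fingers close. It gives the time, the measured TCP pose, the force, the opening and the grip force at its end, in the units of the state.
- arm.observe(): the state, without advancing time (a new reading comes with each control period).
- arm.get_image(name): name is "scene" or "top" or "wrist"; returns the picture (480x640x3 uint8, red, green, blue); there is no depth.
- arm.calibration(name): a dict with "vertical_fov" (degrees; the focal length in pixels is half the picture's height over the tangent of half this angle, whatever the lens; pixels are square), "cx", "cy" (the principal point, pixels), "world_to_cam" (4x4, takes a point from world to camera coordinates). Camera axes: x right, y down, z forward; pixel columns grow to the right and rows downward; lengths in m; the calibration is good to about 2 mm. A picture is of the moment at which its call begins: read the wrist's pose just before it. calibration takes no time and is no camera call; for the wrist camera it gives the pose at the moment of the call.
- arm.hand_in(): hands the job in; it is judged then, once.
The state is a dict: "clock": time; "joints": joint angles; "qvel": joint speeds; "joint_efforts": joint torques, N m; "ee_pos": TCP position; "ee_rot": TCP orientation; "contact_force": force on the tool from outside, world axes, zero at the start; "wrist_torque": the same for the moment, N m; "grip_width": finger opening in m; "grip_force": force on a finger pad.
Only numpy, scipy, OpenCV 4.12 (cv2) and the standard library are available. Lean on these libraries where they do the work, as an engineer would, in place of code of your own. Each camera call takes 0.05 s, during which the arm holds its last target. There are 200 camera calls.

TASK

Swing the tin press's keeper bar fully shut across the front of the tin until it snaps into its detent. Then pull the orange latch knob on the end of the press arm all the way out to the keeper's side against its spring, lift the arm off its ball, raise it about 30 degrees and finish with the gripper still holding it up there, still. Leave the tin in its nest, the keeper shut and everything else on the worktop where it stands.

Things in the scene. Friction and masses are not known exactly. Their poses are not given: they have to be found in the camera images.
- tin_press: Tin press: wooden board 130 x 270 x 10 mm fixed to the worktop, x -75 to +55, y -135 to +135 mm from the origin (on the worktop). In its frame, mm: nest of the tin round (0, 0), walls 29 high at back (+x) and sides, open at the front (-x); arm hinge at (0, +112), two cheeks up to z 82; ball at (0, -105); keeper along the front. None of these moves but keeper and arm.
- keeper (a joint): Keeper: flat steel bar, 12 mm thick, z 26 to 38 mm, turning about keeper_hinge. 0 = shut: along tin_press's +y across the tin's front, at its stop; grows as the free end swings to tin_press's -x, up to 1.3 rad; light friction. In the last 0.15 rad it rides over a sprung brass nub (3 to 6 N at the post) and drops behind it below 0.02, where the nub holds it.
- keeper_post (a point): On the axis of the keeper's upright black finger post, 72 mm above the worktop. Post: round, 12 mm in diameter, at the bar's free end, 100 mm from the pivot, from the bar up to 90 mm above the worktop. Push it or pinch it. With the bar shut, 30 mm are free between post and arm, above the tin (top at 50 mm).
- keeper_hinge (a point): On the keeper's vertical pivot axis, at (-52, -55) mm of tin_press, fixed, 72 mm above the worktop.
- press_arm (a joint): Angle of the white press arm about its horizontal hinge: 0 = down, coupler over the ball, rubber pad 2 mm over the tin; grows as the coupler end is raised, up to 1.2 rad. It falls back when let go. While the latch is in, it stops after about 0.02 rad.
- press_hinge (a point): Middle of the arm's hinge axle, 69 mm above the worktop; the axle runs along tin_press's x. Raising the arm turns everything on it about the axis -x of tin_press through this point.
- white_arm: The white press arm with all it carries (rubber pad, coupler, latch), about 0.55 kg. Origin at press_hinge; its -y points along the arm to the coupler. Bar 26 mm wide, 18 high, top 78 mm above the worktop when down; coupler 44 x 50 mm, 192 to 242 mm from the hinge, top 85 mm above the worktop when down.
- latch (a joint): Travel of the latch, m: 0 = in (toe hooked under the steel plate below the ball), 0.018 = fully out. It slides on the coupler towards tin_press's -x, the keeper's side, against a spring: 4.4 N at 0, 8.4 N at the end; springs back when let go. The toe is clear of the plate beyond 0.010.
- latch_knob (a point): Middle of the orange latch knob: upright block 14 mm thick along tin_press's x (the pull direction), 24 mm long along y, 34 mm high, on the coupler, 217 mm from the arm hinge. Arm down: knob from 90.5 to 124.5 mm above the worktop, this point 107.5 mm. Pinch it across its 14 mm, pull, and lift the arm by it.
- ball (a point): Centre of the steel ball, 26 mm in diameter, on its mount on tin_press, 60 mm above the worktop, under the coupler.
- nest (a point): Middle of the nest's floor, on tin_press, 10 mm above the worktop.
- tin: Low round food tin, 86 mm in diameter, 40 mm high, standing loose in the nest; origin at the middle of its underside.
- cup: Bystander: tall red plastic beaker, 74 mm wide, 120 mm high; origin under its middle, as for all bystanders.
- spice_a: Bystander: spice jar with a red cap, 45 mm in diameter, 106 mm high.
- spice_b: Bystander: spice jar with a white cap, 47 mm in diameter, 98 mm high.
- salt_shaker: Bystander: salt shaker with a grey top, 44 mm in diameter, 90 mm high.
- jar: Bystander: clear jar with a black lid, 63 mm in diameter, 94 mm high. Right of it stands a dish drainer full of plates, fixed (y below -0.12, x 0.33 to 0.65, up to 0.26 m high): pass over it or keep clear.
- dish_soap: Bystander: soap pump bottle, 59 x 77 mm, 173 mm high, behind the drainer. Behind the press stands a counter oven with a board on top that overhangs it: front edge at x 0.675, z 0.257 to 0.288; keep hand and wrist clear of it.

How it is judged:
By the outcome, as a careful person would: the job done as asked, in the order asked, and still so for the second after the job is handed in, while the arm keeps its last pose, push and grip.
It also fails if it takes over 58 s, if anything falls off the work surface, if the arm or the gripper's body presses on something with over 40 N, if the wrist force passes 120 N, or if a joint passes its speed limit or range.

## Working session

There is one attempt and no reset: what is moved stays moved. The work goes in short steps, Python scripts to look and compute and a tool call to move; the robot and the scene stay as the last step left them, time stands still between calls to the robot, and variables do not carry over. Pictures are saved under pics/ and viewed, at most 10 in all, crops included, and the job is handed in when it is done.

Besides the shell and the picture viewer there is one more tool, called after "Emit:" as name(argument=value, ...) on one line, values as JSON. carry_out: Moves the arm, as the interface text tells. Its arguments: {"type":"object","properties":{"rows":{"type":"array"}},"required":["rows"]}

```bash
mkdir -p pics; python3 - <<'E'
from plant import arm
import cv2
for n in("scene","top"):
    im=arm.get_image(n); cv2.imwrite(f"pics/{n}0.png",im[:,:,::-1]); c=arm.calibration(n); print(n,c)
s=arm.observe(); print(s)
E
```

```text
scene {'vertical_fov': 49.99991545794371, 'cx': 323.59584234675566, 'cy': 238.50121936992227, 'world_to_cam': array([[ 0.79230712, -0.60994776, -0.01459966, -0.40927925],
       [-0.40224083, -0.50420952, -0.76418262,  0.32935671],
       [ 0.45875019,  0.61133991, -0.64483469,  0.88802756],
       [ 0.        ,  0.        ,  0.        ,  1.        ]])}
top {'vertical_fov': 55.34708139933642, 'cx': 318.5723592785269, 'cy': 236.92414409058102, 'world_to_cam': array([[ 0.02042988, -0.99978272,  0.00413855,  0.01133662],
       [-0.99406989, -0.020755  , -0.10674403,  0.5490147 ],
       [ 0.10680674, -0.00193324, -0.99427792,  0.93072294],
       [ 0.        ,  0.        ,  0.        ,  1.        ]])}
{'clock': 0.1, 'joints': array([-1.25420016,  0.33387739,  0.03987125,  1.46616128, -0.01342799,
        1.343296  , -0.05848473]), 'qvel': array([ 1.83365691e-04, -1.21977273e-03, -1.14602853e-03, -1.24031252e-03,
        1.74593405e-06, -4.93614964e-04,  7.24586391e-04]), 'joint_efforts': array([ 4.30324857e-03, -6.57806754e+01,  1.33982174e+00, -4.04711616e+01,
       -5.98900323e-02,  4.09114722e-02,  5.87655040e-05]), 'ee_pos': array([0.26239177, 0.594231  , 0.22173471]), 'ee_rot': array([[-9.14793247e-01,  4.03922064e-01, -5.29768650e-04],
       [ 4.03922405e-01,  9.14792213e-01, -1.37776915e-03],
       [-7.18831218e-05, -1.47435934e-03, -9.99998911e-01]]), 'contact_force': array([-0.78413801,  0.25384227, -0.30478482]), 'wrist_torque': array([-0.04102122, -0.01699331,  0.06308164]), 'grip_force': 0.0, 'grip_width': 0.08704382398210582}
```

View pics/top0.png

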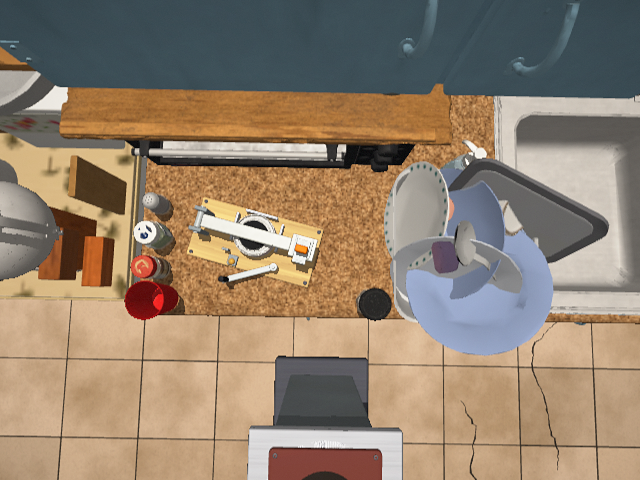

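View pics/scene0.png

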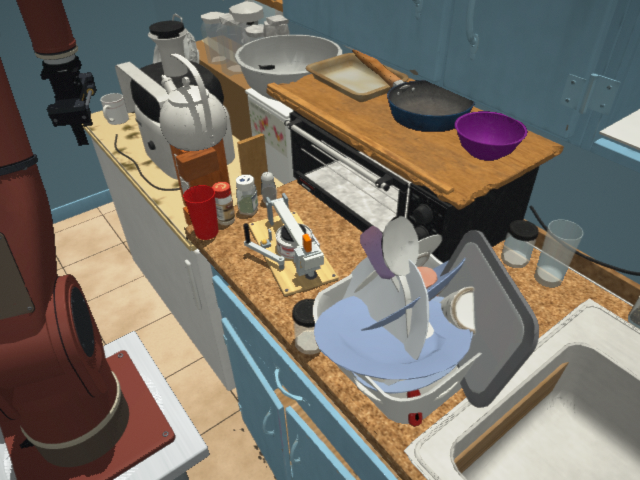

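```bash
cat > h.py <<'E'
import numpy as np,cv2
from plant import arm
def ray(n,uv):
    c=arm.calibration(n); f=240/np.tan(np.radians(c["vertical_fov"]/2)); T=np.array(c["world_to_cam"])
    d=T[:3,:3].T@np.array([(uv[0]-c["cx"])/f,(uv[1]-c["cy"])/f,1]); return -T[:3,:3].T@T[:3,3],d
def onz(n,uv,z):
    o,d=ray(n,uv); return o+d*(z-o[2])/d[2]
def proj(n,p):
    c=arm.calibration(n); f=240/np.tan(np.radians(c["vertical_fov"]/2)); T=np.array(c["world_to_cam"])
    q=T[:3,:3]@np.asarray(p)+T[:3,3]; return np.array([c["cx"]+f*q[0]/q[2],c["cy"]+f*q[1]/q[2]])
def two(a,ua,b,ub):
    o1,d1=ray(a,ua);o2,d2=ray(b,ub);d1/=np.linalg.norm(d1);d2/=np.linalg.norm(d2)
    t=np.linalg.lstsq(np.c_[d1,-d2],o2-o1,rcond=None)[0]; p,q=o1+t[0]*d1,o2+t[1]*d2
    return (p+q)/2,np.linalg.norm(p-q)
E
python3 - <<'E'
import cv2,numpy as np
a=cv2.imread("pics/top0.png")[185:300,175:335]; b=cv2.imread("pics/scene0.png")[180:300,230:350]
cv2.imwrite("pics/ca.png",cv2.resize(a,None,fx=5,fy=5,interpolation=cv2.INTER_CUBIC))
cv2.imwrite("pics/cb.png",cv2.resize(b,None,fx=5,fy=5,interpolation=cv2.INTER_CUBIC))
for n,(x0,y0,x1,y1) in dict(top=(175,185,335,300),scene=(230,180,350,300)).items():
    im=cv2.imread(f"pics/{n}0.png")[y0:y1,x0:x1]; h=cv2.cvtColor(im,cv2.COLOR_BGR2HSV)
    for k,m in dict(orange=cv2.inRange(h,(5,190,150),(18,255,255)),black=cv2.inRange(h,(0,0,0),(180,255,45))).items():
        N,_,st,ce=cv2.connectedComponentsWithStats(m)
        for i in range(1,N):
            if st[i,4]>8: print(n,k,st[i]+[x0,y0,0,0,0],ce[i]+[x0,y0])
E
```

```text
top orange [295 245  13   9  80] [300.75   248.6375]
top black [244 221  23  10 105] [255.79047619 224.67619048]
top black [239 238  25  11 140] [250.31428571 243.52857143]
top black [222 277   7   5  25] [225.   279.04]
scene orange [303 234   8   8  41] [306.3902439  237.73170732]
scene black [298 180  52  41 435] [327.92873563 200.06436782]
scene black [244 224   6  19  60] [246.63333333 232.76666667]
scene black [282 227  11  14  79] [286.11392405 234.88607595]
```

View pics/ca.png

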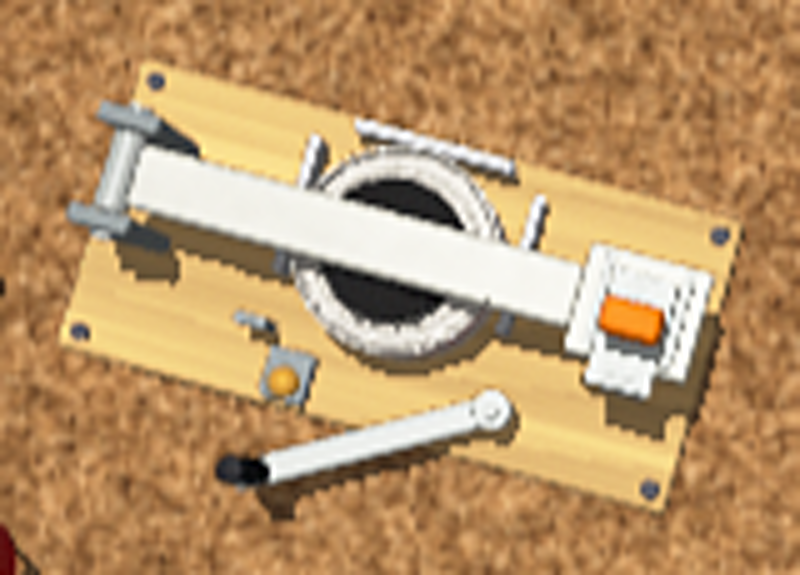

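View pics/cb.png

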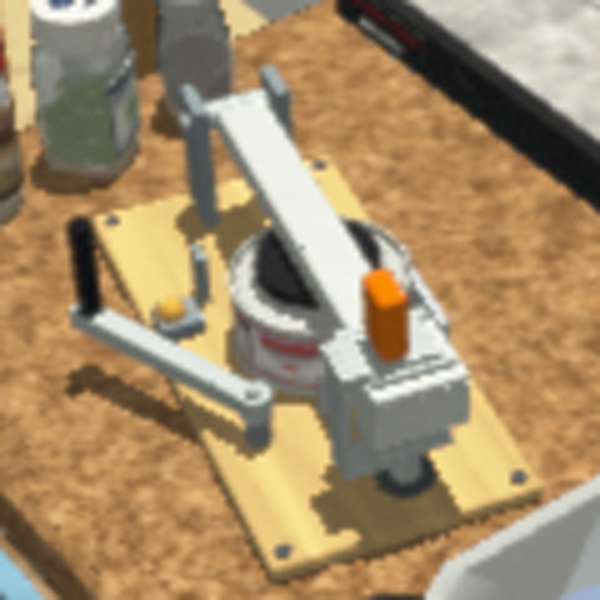

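The top crop shows the board corners at crop (143,62), (742,225), (662,510), (62,345). It also shows the knob top at (632,320), the post at (235,470) and the pivot at (491,410). The keeper is open, with the tin in its nest.

```bash
cat > pose.py <<'E'
from h import *
f=lambda u:((np.array(u)+.5)/5-.5)+[175,185]
C=[onz("top",f(u),.010)[:2] for u in [(143,62),(742,225),(662,510),(62,345)]]
L=np.array([[55,135],[55,-135],[-75,-135],[-75,135]])/1000.
W=np.array(C); lc,wc=L.mean(0),W.mean(0)
U,S,V=np.linalg.svd((L-lc).T@(W-wc)); R2=(U@V).T; 
t=wc-R2@lc
def w(x,y,z): return np.r_[R2@np.array([x,y])/1+t,z] if False else np.r_[R2@(np.array([x,y])/1000.)+t,z/1000.]
yaw=np.degrees(np.arctan2(R2[1,0],R2[0,0]))
E
python3 - <<'E'
from pose import *
np.set_printoptions(precision=4,suppress=True)
print("yaw",yaw,"t",t,"res",(W-(L@R2.T+t))*1000, np.linalg.det(R2))
kt=f((632,318)); print("knob pred",w(0,-105,107.5),"top-ray",onz("top",kt,.1245))
print("orange two",two("top",[300.75,248.6],"scene",[306.4,237.7]))
print("pivot pred",w(-52,-55,38),"ray",onz("top",f((491,410)),.038))
p=onz("top",f((233,470)),.090);print("post",p,np.linalg.norm(p[:2]-w(-52,-55,38)[:2]))
g=lambda u:((np.array(u)+.5)/5-.5)+[230,180]
print("post two",two("top",f((233,470)),"scene",g((78,222))))
d=p[:2]-w(-52,-55,0)[:2]; l=R2.T@d; print("local",l,"angle",np.arctan2(-l[0],l[1]))
print("shut post",w(-52,45,72),"hinge",w(0,112,69), "proj knob scene",proj("scene",w(0,-105,107.5)))
E
```

```text
yaw -14.06090820127946 t [0.5479 0.156 ] res [[-1.8251 -0.2488]
 [-1.6886  1.7565]
 [ 2.2419  1.6591]
 [ 1.2719 -3.1668]] 0.9999999999999998
knob pred [0.5224 0.0542 0.1075] top-ray [0.5164 0.0555 0.1245]
orange two (array([0.5159, 0.0558, 0.1248]), np.float64(0.0006851797532389994))
pivot pred [0.4841 0.1153 0.038 ] ray [0.4842 0.1159 0.038 ]
post [0.4567 0.2104 0.09  ] 0.09890902397276848
post two (array([0.4563, 0.2094, 0.0955]), np.float64(0.0008022982737801183))
local [-0.0496  0.0856] angle 0.5253356080818601
shut post [0.5084 0.2123 0.072 ] hinge [0.5751 0.2647 0.069 ] proj knob scene [309.4383 243.1125]
```

Emit:
carry_out(rows=[{"fingers": 0,"delta_pos": [0.012,-0.027,0],"spin": 0.7},{"fingers": 0,"delta_pos": [0.012,-0.027,0],"spin": 0.7},{"fingers": 0,"delta_pos": [0.012,-0.027,0],"spin": 0.7},{"fingers": 0,"delta_pos": [0.012,-0.027,0],"spin": 0.7},{"fingers": 0,"delta_pos": [0.012,-0.027,0],"spin": 0.7},{"fingers": 0,"delta_pos": [0.012,-0.027,0],"spin": 0.7},{"fingers": 0,"delta_pos": [0.012,-0.027,0],"spin": 0.7},{"fingers": 0,"delta_pos": [0.012,-0.027,0],"spin": 0.7},{"fingers": 0,"delta_pos": [0.012,-0.027,0],"spin": 0.7},{"fingers": 0,"delta_pos": [0.012,-0.027,0],"spin": 0.7},{"fingers": 0,"delta_pos": [0.012,-0.027,0],"spin": 0.7},{"fingers": 0,"delta_pos": [0.012,-0.027,0],"spin": 0.7},{"fingers": 0,"delta_pos": [0.012,-0.027,0],"spin": 0.7},{"fingers": 0,"delta_pos": [0.012,-0.027,0],"spin": 0.9},{"fingers": 0,"delta_pos": [0,0,0],"spin": 0},{"fingers": 0,"delta_pos": [0,0,0],"spin": 0}])

```text
clock: 1.7
ee_pos: [0.4305, 0.2163, 0.2224]
ee_rot: [[-0.971, 0.24, -0.0], [0.24, 0.971, 0.0], [0.0, -0.0, -1.0]]
contact_force: [0.3, 0.6, 0.2]
grip_width: 0.0006
grip_force: 0.0
```

```bash
python3 - <<'E'
from pose import *
s=arm.observe(); print(s["ee_pos"],s["ee_rot"],s["joints"],s["contact_force"])
im=arm.get_image("wrist"); cv2.imwrite("pics/w1.png",im[:,:,::-1])
for q in [(-52,-55,38),(0,-105,124.5),(0,112,78)]: print(proj("wrist",w(*q)))
print(proj("wrist",[.4567,.2104,.09]),proj("wrist",s["ee_pos"]))
E
```

```text
[0.43050257 0.21626615 0.2224056 ] [[-9.70657904e-01  2.40464314e-01 -3.84253730e-04]
 [ 2.40464296e-01  9.70657980e-01  9.29393221e-05]
 [ 3.95327540e-04 -2.18701517e-06 -9.99999922e-01]] [-0.85704568 -0.02166041  0.29687633  1.87279288  0.00630015  1.28979434
  0.7659683 ] [0.28220361 0.5661539  0.15253544]
[240.88259015 292.90550784]
[162.01559536 394.46172349]
[411.99997951 361.66284879]
[326.25758458 265.24752051] [324.66324587 310.90035075]
```

View pics/w1.png

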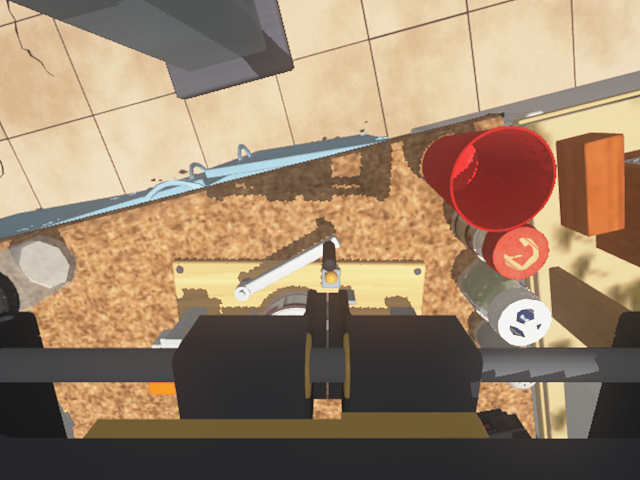

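The wrist view shows the post standing from about (335,241) up to (330,268), just ahead of the closed fingertips and matching the prediction. The cup, at (500,180), is clear. I'm descending in front of the post.

Emit:
carry_out(rows=[{"fingers": 0,"delta_pos": [-0.005,0.001,-0.02],"spin": 0},{"fingers": 0,"delta_pos": [0,0,-0.03],"spin": 0},{"fingers": 0,"delta_pos": [0,0,-0.03],"spin": 0},{"fingers": 0,"delta_pos": [0,0,-0.03],"spin": 0},{"fingers": 0,"delta_pos": [0,0,-0.025],"spin": 0},{"fingers": 0,"delta_pos": [0,0,-0.019],"spin": 0},{"fingers": 0,"delta_pos": [0,0,0],"spin": 0}])

```text
clock: 2.45
ee_pos: [0.4233, 0.2176, 0.0661]
ee_rot: [[-0.971, 0.237, -0.004], [0.237, 0.971, -0.003], [0.003, -0.004, -1.0]]
contact_force: [0.7, 0.6, 1.1]
grip_width: 0.0006
grip_force: 0.0
```

Emit:
carry_out(rows=[{"fingers": 0,"delta_pos": [0.005,-0.0003,0],"spin": 0},{"fingers": 0,"delta_pos": [0.005,-0.0003,0],"spin": 0},{"fingers": 0,"delta_pos": [0.005,-0.0003,0],"spin": 0},{"fingers": 0,"delta_pos": [0.005,-0.0003,0],"spin": 0},{"fingers": 0,"delta_pos": [0.005,-0.0003,0],"spin": 0},{"fingers": 0,"delta_pos": [0.005,-0.0003,0],"spin": 0},{"fingers": 0,"delta_pos": [0.005,-0.0003,0],"spin": 0},{"fingers": 0,"delta_pos": [0.005,-0.0003,0],"spin": 0},{"fingers": 0,"delta_pos": [0.005,-0.0003,0],"spin": 0},{"fingers": 0,"delta_pos": [0.005,-0.0003,0],"spin": 0},{"fingers": 0,"delta_pos": [0,0,0],"spin": 0}])

```text
clock: 3.55
ee_pos: [0.4761, 0.2153, 0.0688]
ee_rot: [[-0.971, 0.238, 0.0], [0.238, 0.971, 0.0], [-0.0, 0.0, -1.0]]
contact_force: [1.0, -0.2, -0.2]
grip_width: 0.0001
grip_force: 0.0
```

```bash
cat > st.py <<'E'
from pose import *
import sys
np.set_printoptions(precision=4,suppress=True)
s=arm.observe(); print("local",R2.T@(s["ee_pos"][:2]-t),s["ee_pos"],"F",s["contact_force"],"Floc",R2.T@s["contact_force"][:2],s["joints"],s["grip_width"],s["clock"])
im=arm.get_image("top")[185:300,175:335,::-1]; sc=arm.get_image("scene")[180:300,230:350,::-1]
a=cv2.resize(im,(560,402),interpolation=cv2.INTER_CUBIC); b=cv2.resize(sc,(402,402),interpolation=cv2.INTER_CUBIC)
o=np.hstack([a,b]); cv2.imwrite(f"pics/{sys.argv[1]}.png",cv2.resize(o,None,fx=.83,fy=.83))
E
python3 st.py p2
```

```text
local [-0.084  0.04 ] [0.4761 0.2153 0.0688] F [ 0.9773 -0.1528 -0.2066] Floc [0.9851 0.0892] [-0.797   0.2186  0.3214  1.9636 -0.0833  0.9715  0.8946] 0.00010438384407839642 3.55
```

Emit:
carry_out(rows=[{"fingers": 0,"delta_pos": [0.002,-0.0004,0],"spin": 0},{"fingers": 0,"delta_pos": [0.002,-0.0004,0],"spin": 0},{"fingers": 0,"delta_pos": [0.002,-0.0004,0],"spin": 0},{"fingers": 0,"delta_pos": [0.002,-0.0004,0],"spin": 0},{"fingers": 0,"delta_pos": [0.002,-0.0004,0],"spin": 0},{"fingers": 0,"delta_pos": [0.002,-0.0004,0],"spin": 0}])

```text
clock: 4.25
ee_pos: [0.4885, 0.2118, 0.0687]
ee_rot: [[-0.971, 0.239, 0.001], [0.239, 0.971, -0.0], [-0.001, 0.0, -1.0]]
contact_force: [-0.0, 0.9, 0.4]
grip_width: 0.0001
grip_force: 0.2
```

Emit:
carry_out(rows=[{"fingers": 0,"delta_pos": [0.002,-0.0004,0],"spin": 0}])

```text
clock: 4.35
ee_pos: [0.4904, 0.2114, 0.0687]
ee_rot: [[-0.971, 0.24, 0.001], [0.24, 0.971, -0.0], [-0.001, 0.0, -1.0]]
contact_force: [0.5, 0.6, 0.6]
grip_width: 0.0005
grip_force: 0.2
```

Emit:
carry_out(rows=[{"fingers": 0,"delta_pos": [0.002,-0.0004,0],"spin": 0}])

```text
clock: 4.45
ee_pos: [0.4915, 0.2112, 0.0686]
ee_rot: [[-0.971, 0.239, -0.001], [0.239, 0.971, -0.0], [0.0, -0.0, -1.0]]
contact_force: [-6.7, 1.8, 3.2]
grip_width: 0.0005
grip_force: 3.5
```

Emit:
carry_out(rows=[{"fingers": 0,"delta_pos": [0.002,-0.0004,0],"spin": 0}])

```text
clock: 4.55
ee_pos: [0.492, 0.2113, 0.0683]
ee_rot: [[-0.971, 0.238, -0.003], [0.238, 0.971, -0.0], [0.003, -0.001, -1.0]]
contact_force: [-13.3, 1.3, 7.9]
grip_width: 0.0004
grip_force: 6.6
```

```bash
python3 st.py p3
```

```text
local [-0.0676  0.04  ] [0.492  0.2113 0.0683] F [-13.3205   1.2727   7.897 ] Floc [-13.2306  -2.0017] [-0.7765  0.2475  0.328   1.9308 -0.0967  0.9813  0.9263] 0.0003584211172192393 4.55
```

View pics/p3.png

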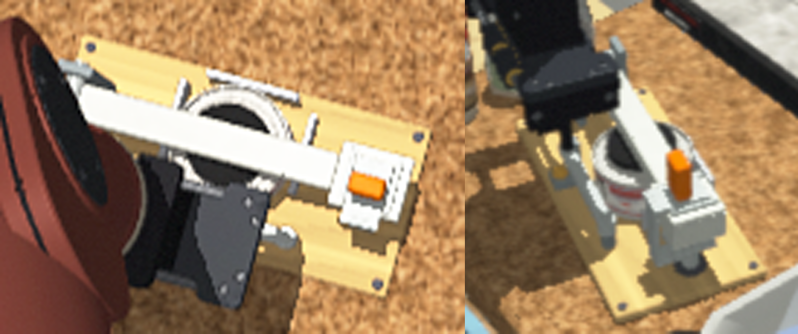

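The bar lies across the tin's front in the scene view. The force has risen to 13 N at local x = -67.6, which is the shut position I expected. I'll press once more, back off and raise the gripper to verify.

Emit:
carry_out(rows=[{"fingers": 0,"delta_pos": [0.001,-0.0002,0],"spin": 0},{"fingers": 0,"delta_pos": [0,0,0],"spin": 0}])

```text
clock: 4.85
ee_pos: [0.492, 0.2114, 0.0682]
ee_rot: [[-0.971, 0.238, -0.005], [0.238, 0.971, -0.0], [0.005, -0.001, -1.0]]
contact_force: [-12.4, 1.6, 7.4]
grip_width: 0.0003
grip_force: 6.1
```

Emit:
carry_out(rows=[{"fingers": 0,"delta_pos": [-0.01,0.0025,0],"spin": 0},{"fingers": 0,"delta_pos": [-0.02,0.005,0],"spin": 0},{"fingers": 0,"delta_pos": [-0.01,0.002,0.03],"spin": 0},{"fingers": 0.03,"delta_pos": [0,0,0.04],"spin": -6},{"fingers": 0.03,"delta_pos": [0,-0.01,0.04],"spin": -6},{"fingers": 0.03,"delta_pos": [0,-0.02,0.03],"spin": -6},{"fingers": 0.03,"delta_pos": [0.01,-0.03,0.01],"spin": -6},{"fingers": 0.03,"delta_pos": [0.015,-0.03,0],"spin": -6},{"fingers": 0.03,"delta_pos": [0.015,-0.03,0],"spin": -6},{"fingers": 0.03,"delta_pos": [0.01,-0.02,0],"spin": -6},{"fingers": 0.03,"delta_pos": [0.005,-0.015,0],"spin": -6},{"fingers": 0.03,"delta_pos": [0,0,0],"spin": -6},{"fingers": 0.03,"delta_pos": [0,0,0],"spin": -6},{"fingers": 0.03,"delta_pos": [0,0,0],"spin": -6},{"fingers": 0.03,"delta_pos": [0,0,0],"spin": -6},{"fingers": 0.03,"delta_pos": [0,0,0],"spin": -6},{"fingers": 0.03,"delta_pos": [0,0,0],"spin": -6},{"fingers": 0.03,"delta_pos": [0,0,0],"spin": -6},{"fingers": 0.03,"delta_pos": [0,0,0],"spin": 0}])

```text
clock: 6.75
ee_pos: [0.5097, 0.065, 0.2186]
ee_rot: [[0.241, 0.971, 0.001], [0.971, -0.241, -0.0], [0.0, 0.001, -1.0]]
contact_force: [0.5, -0.3, -0.1]
grip_width: 0.0301
grip_force: 0.0
```

```bash
python3 st.py p4; python3 -c "
from pose import *
im=arm.get_image('wrist');cv2.imwrite('pics/w4.png',im[:,:,::-1]); print(arm.observe()['ee_rot'][:,1])
for q in [(-52,45,90),(0,-105,124.5)]: print(proj('wrist',w(*q)),proj('top',w(*q)),proj('scene',w(*q)))"
```

```text
local [-0.0149 -0.0976] [0.5097 0.065  0.2186] F [ 0.4548 -0.2791 -0.0805] Floc [ 0.509  -0.1603] [-0.7161  0.0463  0.524   1.8204 -0.0239  1.2805 -0.4292] 0.030094520163192934 6.75
[ 9.71665209e-01 -2.36361181e-01  3.36321523e-04]
[274.12355348  36.3861972 ] [221.34450812 252.0865815 ] [264.35509111 216.51943238]
[347.54203211 259.50249026] [301.78790346 245.06256809] [309.1764488  236.97115655]
```

View pics/p4.png

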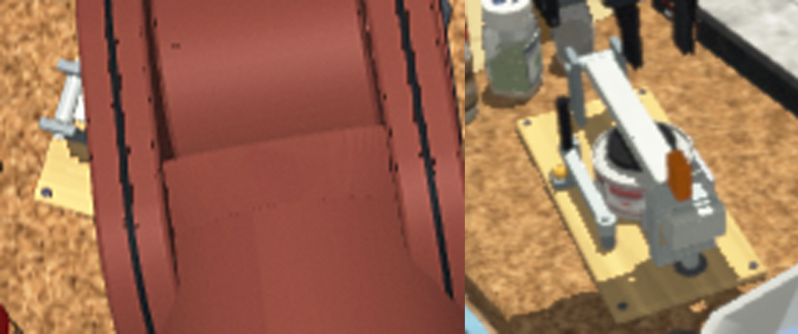

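View pics/w4.png

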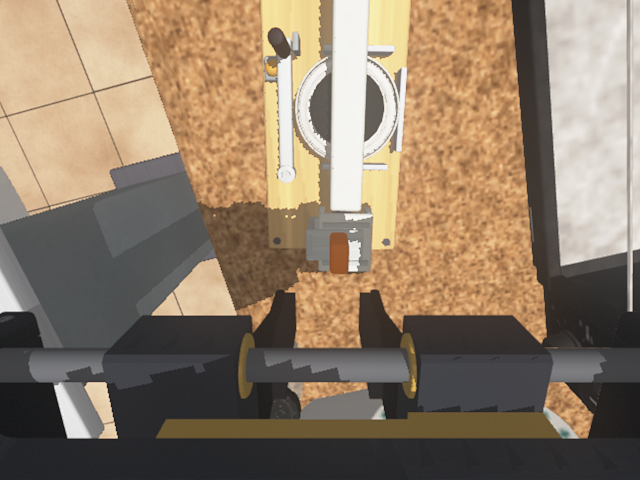

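The wrist view shows the bar parallel to the arm, lying inside the brass nub at (271,68). The post top is at (277,37), against a predicted (274,36), so the keeper is shut. The knob is at about (340,253). I'll measure it now.

```bash
python3 - <<'E'
from pose import *
np.set_printoptions(precision=4,suppress=True)
im=cv2.imread("pics/w4.png"); h=cv2.cvtColor(im,cv2.COLOR_BGR2HSV)[200:300,300:390]
m=cv2.inRange(h,(3,140,60),(18,255,255)); N,_,st,ce=cv2.connectedComponentsWithStats(m); i=1+np.argmax(st[1:,4]); print(st[i]+[300,200,0,0,0],ce[i]+[300,200])
m=(_==i)
for r in range(30,76,4):
    c=np.where(m[r])[0]
    if len(c): print(r+200,c.min()+300,c.max()+300,h[r,c.min():c.max()+1:3,2])
for z in (.0905,.1245):
  print(z,[proj("wrist",w(x,y,z*1000)) for x in(-7,7) for y in(-93,-117)])
for z in(.1245,):
  P=onz("wrist",ce[i]+[300,200],z); print(R2.T@(P[:2]-t))
# post position
print("post",R2.T@(onz("wrist",(275,35),.09)[:2]-t), "pivot",R2.T@(onz("wrist",(286,174),.038)[:2]-t))
E
```

```text
[330 233  19  42 728] [338.5165 253.3709]
234 331 345 [137 139 140 140 139]
238 330 346 [134 138 138 140 138 140]
242 330 347 [133 137 138 139 140 138]
246 330 347 [136 152 151 151 152 151]
250 330 348 [137 152 153 153 153 153 150]
254 330 348 [137 151 153 152 153 152 147]
258 330 347 [137 150 152 152 152 151]
262 330 347 [137 150 151 151 152 151]
266 330 347 [137 149 151 150 152 150]
270 330 347 [142 149 150 150 150 148]
274 334 336 [172]
0.0905 [array([336.7997, 230.843 ]), array([336.3798, 259.2209]), array([354.3665, 230.9412]), array([353.532 , 259.3114])]
0.1245 [array([338.0869, 243.5575]), array([337.5839, 274.9259]), array([357.7677, 243.6647]), array([356.7457, 275.0236])]
[-0.0066 -0.1004]
post [-0.0514  0.0459] pivot [-0.0517 -0.0548]
```

Emit:
carry_out(rows=[{"fingers": 0.03,"delta_pos": [0.007,-0.0095,0],"spin": 0},{"fingers": 0.03,"delta_pos": [0,0,-0.02],"spin": 0},{"fingers": 0.03,"delta_pos": [0,0,-0.025],"spin": 0},{"fingers": 0.03,"delta_pos": [0,0,-0.025],"spin": 0},{"fingers": 0.03,"delta_pos": [0,0,-0.02],"spin": 0},{"fingers": 0.03,"delta_pos": [0,0,-0.015],"spin": 0},{"fingers": 0.03,"delta_pos": [0,0,-0.01],"spin": 0},{"fingers": 0.03,"delta_pos": [0,0,-0.0075],"spin": 0},{"fingers": 0.03,"delta_pos": [0,0,0],"spin": 0}])

```text
clock: 7.8
ee_pos: [0.5164, 0.0554, 0.0954]
ee_rot: [[0.239, 0.971, -0.001], [0.971, -0.239, -0.001], [-0.001, -0.001, -1.0]]
contact_force: [0.1, -0.2, -0.2]
grip_width: 0.0303
grip_force: 0.0
```

Emit:
carry_out(rows=[{"fingers": 0,"delta_pos": [0,0,0],"spin": 0},{"fingers": 0,"delta_pos": [0,0,0],"spin": 0},{"fingers": 0,"delta_pos": [0,0,0],"spin": 0},{"fingers": 0,"delta_pos": [0,0,0],"spin": 0},{"fingers": 0,"delta_pos": [0,0,0],"spin": 0}])

```text
clock: 8.3
ee_pos: [0.5166, 0.056, 0.0967]
ee_rot: [[0.239, 0.971, 0.0], [0.971, -0.239, 0.001], [0.001, -0.0, -1.0]]
contact_force: [-4.1, 0.7, 6.4]
grip_width: 0.0135
grip_force: 30.0
```

Emit:
carry_out(rows=[{"fingers": 0,"delta_pos": [-0.0019,0.0005,0],"spin": 0},{"fingers": 0,"delta_pos": [-0.0019,0.0005,0],"spin": 0},{"fingers": 0,"delta_pos": [-0.0019,0.0005,0],"spin": 0},{"fingers": 0,"delta_pos": [-0.0019,0.0005,0],"spin": 0},{"fingers": 0,"delta_pos": [-0.0019,0.0005,0],"spin": 0},{"fingers": 0,"delta_pos": [-0.0019,0.0005,0],"spin": 0},{"fingers": 0,"delta_pos": [-0.0019,0.0005,0],"spin": 0},{"fingers": 0,"delta_pos": [-0.0019,0.0005,0],"spin": 0},{"fingers": 0,"delta_pos": [0,0,0],"spin": 0}])

```text
clock: 9.2
ee_pos: [0.5027, 0.0595, 0.0967]
ee_rot: [[0.239, 0.971, 0.003], [0.971, -0.239, 0.0], [0.001, 0.003, -1.0]]
contact_force: [7.4, -2.2, -1.3]
grip_width: 0.014
grip_force: 30.0
```

Emit:
carry_out(rows=[{"fingers": 0,"delta_pos": [-0.0019,0.0005,0],"spin": 0},{"fingers": 0,"delta_pos": [0,0,0],"spin": 0}])

```text
clock: 9.4
ee_pos: [0.5009, 0.06, 0.0967]
ee_rot: [[0.239, 0.971, 0.004], [0.971, -0.239, -0.0], [0.001, 0.003, -1.0]]
contact_force: [8.2, -1.5, -0.4]
grip_width: 0.0139
grip_force: 30.0
```

Emit:
carry_out(rows=[{"fingers": 0,"delta_pos": [-0.0019,0.0005,0],"spin": 0},{"fingers": 0,"delta_pos": [0,0,0],"spin": 0}])

```text
clock: 9.6
ee_pos: [0.4991, 0.0604, 0.0967]
ee_rot: [[0.239, 0.971, 0.004], [0.971, -0.239, -0.0], [0.001, 0.004, -1.0]]
contact_force: [8.6, -2.2, -1.5]
grip_width: 0.0144
grip_force: 30.0
```

Emit:
carry_out(rows=[{"fingers": 0,"delta_pos": [-0.0015,0.0004,0],"spin": 0},{"fingers": 0,"delta_pos": [0,0,0],"spin": 0}])

```text
clock: 9.8
ee_pos: [0.4987, 0.0606, 0.097]
ee_rot: [[0.24, 0.971, 0.006], [0.971, -0.24, -0.0], [0.001, 0.006, -1.0]]
contact_force: [12.1, -3.6, -3.3]
grip_width: 0.0136
grip_force: 30.0
```

Emit:
carry_out(rows=[{"fingers": 0,"delta_pos": [0.0004,0.0016,0.0062],"spin": 0},{"fingers": 0,"delta_pos": [0.0004,0.0016,0.0062],"spin": 0},{"fingers": 0,"delta_pos": [0.0004,0.0016,0.0062],"spin": 0},{"fingers": 0,"delta_pos": [0,0,0],"spin": 0}])

```text
clock: 10.2
ee_pos: [0.4998, 0.0649, 0.1159]
ee_rot: [[0.24, 0.971, 0.005], [0.971, -0.24, -0.001], [0.0, 0.005, -1.0]]
contact_force: [11.2, -4.4, -4.4]
grip_width: 0.0136
grip_force: 30.0
```

The arm is free: the wrist force shows only weight and spring, and the gripper rose 19 mm. I'll carry on along the arc.

Emit:
carry_out(rows=[{"fingers": 0,"delta_pos": [0.0005,0.0021,0.0061],"spin": 0},{"fingers": 0,"delta_pos": [0.0005,0.0021,0.0061],"spin": 0},{"fingers": 0,"delta_pos": [0.0005,0.0021,0.0061],"spin": 0},{"fingers": 0,"delta_pos": [0.0007,0.0026,0.0059],"spin": 0},{"fingers": 0,"delta_pos": [0.0007,0.0026,0.0059],"spin": 0},{"fingers": 0,"delta_pos": [0.0007,0.0026,0.0059],"spin": 0},{"fingers": 0,"delta_pos": [0.0008,0.0031,0.0056],"spin": 0},{"fingers": 0,"delta_pos": [0.0008,0.0031,0.0056],"spin": 0},{"fingers": 0,"delta_pos": [0.0008,0.0031,0.0056],"spin": 0},{"fingers": 0,"delta_pos": [0,0,0],"spin": 0}])

```text
clock: 11.2
ee_pos: [0.5055, 0.0876, 0.1686]
ee_rot: [[0.24, 0.971, 0.005], [0.971, -0.24, -0.002], [-0.001, 0.005, -1.0]]
contact_force: [11.0, -6.8, -2.7]
grip_width: 0.0136
grip_force: 30.0
```

Emit:
carry_out(rows=[{"fingers": 0,"delta_pos": [0.0009,0.0036,0.0053],"spin": 0},{"fingers": 0,"delta_pos": [0.0009,0.0036,0.0053],"spin": 0},{"fingers": 0,"delta_pos": [0.0009,0.0036,0.0053],"spin": 0},{"fingers": 0,"delta_pos": [0.001,0.004,0.005],"spin": 0},{"fingers": 0,"delta_pos": [0.001,0.004,0.005],"spin": 0},{"fingers": 0,"delta_pos": [0.001,0.004,0.005],"spin": 0},{"fingers": 0,"delta_pos": [0,0,0],"spin": 0},{"fingers": 0,"delta_pos": [0,0,0],"spin": 0},{"fingers": 0,"delta_pos": [0,0,0],"spin": 0}])

```text
clock: 12.1
ee_pos: [0.5112, 0.1097, 0.199]
ee_rot: [[0.241, 0.97, 0.005], [0.97, -0.241, -0.002], [-0.001, 0.005, -1.0]]
contact_force: [10.7, -7.8, -0.8]
grip_width: 0.0138
grip_force: 30.0
```

```bash
python3 st.py p5; python3 -c "
from pose import *
a=cv2.imread('pics/p5.png'); b=cv2.resize(arm.get_image('wrist')[:,:,::-1],(440,330)); a=a[:,465:]
b=b[:min(len(a),330)]; a=a[:len(b)]; cv2.imwrite('pics/p6.png',np.hstack([a,b])); s=arm.observe(); print(s['qvel'])"
```

```text
local [-0.0244 -0.0538] [0.5112 0.1097 0.199 ] F [10.7035 -7.8143 -0.7738] Floc [12.2813 -4.9797] [-0.7646  0.0801  0.4952  1.8296 -0.0366  1.2379 -0.5024] 0.013757370821424255 12.1
[-2.49164972e-05 -1.09753947e-03  9.65381318e-04 -1.97129484e-03
 -3.50687768e-04 -1.22659864e-03 -4.67096784e-04]
```

View pics/p6.png

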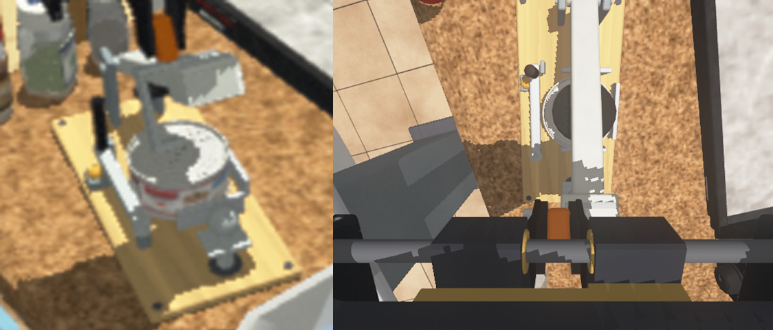

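The arm is up about 30° with the knob held between the fingers. The keeper is still shut, the tin is in its nest and everything is still.

```bash
python3 -c "
from plant import arm
print(arm.hand_in())"
```

```text
the job is handed in; nothing more can be done
None
```

The job is handed in: the keeper is shut behind its nub, the latch was pulled to its stop, and the gripper is holding the arm still at about 30° with the tin in its nest. It finished at about 12 s of the 58 s allowed, and I saw no bystander disturbed.

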